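# Feel out the foot gap of a tray sealer with a taper gauge and lock it

### The arm

A 7-joint arm with a two-finger parallel gripper is mounted at the origin on the work surface. World frame = base frame: x ahead of the robot, y to its left, z up, the work surface at z = 0. Lengths are in m, angles in rad, forces in N, time in s.
With the tool pointing down it reaches from about 0.4 to 0.925 m from the base axis. Payload 4.1 kg.
Tool frame: the origin (TCP) lies at the very end of the fingers, on their centre line; the grasp point (between the pads) lies hold_point_z behind it (hold_point_z is the distance from the TCP to the grasp point, in m); z points along the fingers, y is the line along which they close (so a half turn about z gives the same grasp; the last joint's range is limited). The gripper opens to 85 mm and grips with 20 to 120 N. Pads are 22 mm wide; open, the fingers measure 114 mm over their backs; the gripper's body (76 mm by 85 mm) begins 54 mm behind the grasp point. The pads swing forward as they close: fully open they stand 13 mm farther back than shut.
Start: joints at [-1.215, 0.398, 0.045, 1.537, -0.019, 1.207, -0.051], TCP at [0.286, 0.584, 0.231] pointing down, gripper open.
Joint ranges: [-2.82, 2.82], [-0.49, 2.23], [-1.37, 1.46], [0, 2.46], [-1.36, 4.5], [0.23, 2], [-2.94, 2.94]. Speed limits (rad/s): [2.57, 2.57, 3.14, 3.14, 3.14, 3.14, 3.14].

### API

Orientations are given as a unit quaternion [x, y, z, w].
In Python, from rig import * gives the robot as it stands. The module is installed in compiled form; this text tells all that it offers.
- The arm moves only by the shell command python3 -m handwheel 'ROWS' [OPENING] [FORCE]. ROWS is JSON, a list of rows, each a list of 4 numbers: the shift along the tool's x, y, z in mm, then the turn about the tool's z in degrees. A call has exactly 8 rows; each row shifts and turns the commanded pose from where the row before left it, along the tool's axes as they then stand; what a row does not reach is not made up. A row lasts 1/8 s, in which the tool goes at most 62.5 mm and 10.7 degrees, less where a joint would pass 70% of its speed; a pose out of reach is approached as far as the arm can. A call with a gripper value outside its range is refused whole. OPENING is the finger opening in mm, from 0 to 85.4, set as the call begins (- or left out, the last holds). The fingers move at their own pace and stop on an object; FORCE is the grip in N (left out, the last holds). Time passes only in rows, so rows that do not move let the fingers close, or fill a call up. It gives the time, the measured TCP pose, the force, the opening and the grip force at its end, in the units of the state.
- sense(): the state, without advancing time (a new reading comes with each control period).
- read_camera(name): name is "scene" or "top" or "wrist"; returns the picture (420x560x3 uint8, red, green, blue); there is no depth.
- calibration(name): a dict with "fx", "fy", "cx", "cy" (pixels), "dist_coeffs" ([k1, k2, p1, p2, k3] as OpenCV has them; the pictures are not rectified), "rvec" (rotation vector, rad) and "tvec" (3), from world to camera coordinates, as OpenCV has them; the wrist camera has in their place "tool_from_camera" (4x4, takes a point from camera to tool coordinates, whose origin is the TCP and whose axes are the flange's). Camera axes: x right, y down, z forward; pixel columns grow to the right and rows downward; lengths in m; the calibration is good to about 2 mm. A picture is of the moment at which its call begins: read the wrist's pose just before it. calibration takes no time and is no camera call.
- close_job(): hands the job in; it is judged then, once.
Trained networks look in the newest picture that a camera, given by its name, has taken for a name from the list of things; names that differ only in an ending like _2 or _b are one class to them, and where a whole thing is asked for, a point or a joint stands for the part that bears it (a point fixed in the world has none). Each returns a list of dicts, best first, with "conf" (0 to 1); they miss things now and then, are a little off and sometimes report something else, mostly with a low value. They report only what shows in the picture. A call takes as long as a camera call. They do not tell look-alikes from the thing itself.
- spot_in(query, camera): "uv" ([column, row] in pixels, amid what is visible of it).
- trace(query, camera): "region" (420x560 bool, what is visible of it) and "uv" ([column, row] in pixels, amid what is visible of it).
The state is a dict: "t": time; "q": joint angles; "dq": joint speeds; "tau": joint torques, N m; "ee_pos": TCP position; "eef_rot": TCP orientation; "contact_force": force on the tool from outside, world axes, zero at the start; "ft_torque": the same for the moment, N m; "finger_gap": finger opening in m; "grasp_force": force on a finger pad.
Only numpy, scipy, OpenCV 4.12 (cv2) and the standard library are available. Lean on these libraries where they do the work, as an engineer would, in place of code of your own. Each camera call takes 0.05 s, during which the arm holds its last target. There are 200 camera calls.

### The job

Pick up the dark steel taper gauge by its upright black grip and slide its thin end, flat on the tray sealer's base plate and straight from the front, under the hold-down foot until it drags firmly (about 10 N of push, without bearing down on it); do not force it, and leave it nipped there. Then throw the sealer's lock lever fully over, away from its front, and let go, leaving the screwdriver, spoon, cup and bottle where they are.

Things in the scene. Friction and masses are not known exactly. Their poses are not given: they have to be found in the camera images.
- gauge: loose dark steel taper gauge, 0.15 to 0.31 kg. Origin: underside, below the grip's middle; x along the blade to its thin end, z up. Grip: upright block, 50 mm along x, 14 wide (y), 48 tall from the underside, centred on the origin. Blade: x = 25 to 125 mm, 26 wide, flat underside, top sloping evenly from 14 mm high at the grip to 3 mm at the thin end (0.11 mm per mm).
- gauge_tip (a point): middle of the gauge's thin end, at its underside (125 mm from the gauge's origin along its x)
- sealer: fixed bench tray sealer. Origin: on the bench, straight below the hold-down foot; x points from its front to its back (the gauge goes in along +x). Base plate: x = -190 to 170 mm, y = -140 to 50 mm, flat top 25 mm above the bench. Behind the foot, from x = 78 mm, stands a housing 120 mm wide, 140 mm high, with a film roll on it up to 194 mm.
- foot_point (a point): point on top of the base plate straight below the foot's middle. The foot is sprung and rises 1 mm per 8 N. Drag on the gauge is friction (0.5 to 0.7, on foot and plate) plus the taper: a push of 10 N nips it with 6 to 9 N, each further mm adds about 1 N, and it stays when let go. Bearing down on the gauge adds plate friction that is not the foot's: slide it lightly.
- head: fixed arm of the sealer, 36 mm wide, from 15.5 mm before the foot's middle back to the housing, top 90 mm above the bench; origin 54 mm above the base plate, over the foot. It carries the hold-down foot: a round steel bar across (along sealer y), 18 mm thick, 40 mm long, whose gap over the base plate is not known: anything from 5 to 10 mm.
- lock (a joint): lock lever, rad: 0 leaning to the sealer's front (start), 1.0 thrown fully over to its back; light (about 1.5 N at the ball), stays where left. Hinge along sealer y at sealer x = 10, y = -105, z = 47 mm; lever 50 mm long, at 0 leaning 0.5 rad from upright to the front.
- lock_tip (a point): centre of the 26 mm black ball on the end of the lock lever
- screwdriver: bystander: screwdriver lying on the bench, 150 mm long
- spoon: bystander: spoon lying on the bench, 180 mm long
- cup: bystander: steel cup, 70 mm wide, 80 mm tall; origin under its middle
- spray_bottle: bystander: blue bottle, 64 mm wide, 170 mm tall; origin under its middle
Things that resemble listed ones, but are neither listed nor needed, are in the scene too. What is shaped like the gauge but blue or red is not meant.

How it is judged:
On the way, in this order (a step that is already met when the one before it is completed fails the run):
1. the gauge is under the hold-down foot, lying flat and straight, and nipped by it with 3 to 13 N (contact force between gauge and head between 3 and 13 N and x of gauge_tip in the frame of foot_point above 0.012 m and angle between the x axis of gauge and the x axis of sealer, either way round below 0.2 rad and angle between gauge's own z axis and vertical below 0.08 rad and value of joint lock below 0.3 rad), for 0.3 s.
2. the lock lever is thrown fully over (value of joint lock above 0.85 rad), for 0.2 s.
At the end, for the whole second after the job is handed in: The gauge lies at rest on the base plate, flat (within 0.08 rad), pointing straight in (within 0.2 rad), its thin end more than 12 mm past the foot's middle, and the foot presses on it with 3 to 13 N; the lock lever is over (more than 0.85 rad) (contact force between gauge and head between 3 and 13 N and x of gauge_tip in the frame of foot_point above 0.012 m and angle between the x axis of gauge and the x axis of sealer, either way round below 0.2 rad and angle between gauge's own z axis and vertical below 0.08 rad and linear speed of gauge below 0.02 m/s and value of joint lock above 0.85 rad); the robot touches nothing.
It fails at once if the gauge is forced: more than 22 N between gauge and sealer head or foot (contact force between gauge and head above 22 N).
It fails at once if a bystander (screwdriver, spoon, cup, bottle) is moved more than 30 mm (distance of any of screwdriver, spoon, cup, spray_bottle from where it was at the start of the episode above 0.03 m).
It also fails if it takes over 72 s, if anything falls off the work surface, if the arm or the gripper's body presses on something with over 40 N, if the wrist force passes 120 N, or if a joint passes its speed limit or range.

## Working session

There is one attempt and no reset: what is moved stays moved. The work goes in short steps, Python scripts to look and compute and a shell command to move; the robot and the scene stay as the last step left them, time stands still between calls to the robot, and variables do not carry over. Pictures are saved under pics/ and viewed, at most 10 in all, crops included, and the job is handed in when it is done.

```bash
mkdir -p pics; ls
cat > h.py <<'E'
from rig import *
import numpy as np, cv2
from scipy.spatial.transform import Rotation as R
def ray(cam,uv,st=None):
    c=calibration(cam);K=np.array([[c['fx'],0,c['cx']],[0,c['fy'],c['cy']],[0,0,1]])
    p=cv2.undistortPoints(np.array([[uv]],float),K,np.array(c['dist_coeffs']))[0,0]
    d=np.array([p[0],p[1],1.])
    if 'rvec' in c:
        M=cv2.Rodrigues(np.array(c['rvec'],float))[0];return -M.T@np.array(c['tvec']).ravel(),M.T@d
    T=np.array(c['tool_from_camera']);st=st or sense();Q=R.from_quat(st['eef_rot']).as_matrix()
    return Q@T[:3,3]+np.array(st['ee_pos']),Q@T[:3,:3]@d
def at(cam,uv,z,st=None):
    o,d=ray(cam,uv,st);return o+d*(z-o[2])/d[2]
def proj(cam,P,st=None):
    c=calibration(cam);K=np.array([[c['fx'],0,c['cx']],[0,c['fy'],c['cy']],[0,0,1]])
    P=np.atleast_2d(np.array(P,float))
    if 'rvec' in c: r,t=np.array(c['rvec'],float),np.array(c['tvec'],float)
    else:
        T=np.array(c['tool_from_camera']);st=st or sense();Q=R.from_quat(st['eef_rot']).as_matrix()
        W=np.eye(4);W[:3,:3]=Q;W[:3,3]=st['ee_pos'];W=np.linalg.inv(W@T);r=cv2.Rodrigues(W[:3,:3])[0];t=W[:3,3]
    return cv2.projectPoints(P,r,t,K,np.array(c['dist_coeffs']))[0][:,0]
def save(im,n): cv2.imwrite('pics/'+n,im[:,:,::-1])
E
python3 - <<'E'
from h import *
s=sense();print(s)
a=read_camera('scene');b=read_camera('top')
save(a,'scene.png');save(b,'top.png')
for q in ['gauge','sealer','head','lock_tip','lock','cup','spray_bottle','screwdriver','spoon']:
  for c in ['scene','top']:
    print(q,c,[(np.round(x['uv']).tolist(),round(x['conf'],2)) for x in spot_in(q,c)])
E
```

```text
pics
{'t': 0.0, 'q': array([-1.21501222,  0.39922757,  0.04501856,  1.53789936, -0.01871489,
        1.20691477, -0.05068835]), 'dq': array([-6.84820613e-05, -1.15306351e-03,  5.09916517e-05, -1.13427551e-03,
        7.99729488e-04,  5.61581303e-04, -4.90165528e-04]), 'tau': array([-1.87933224e-04, -4.75120926e+01,  1.36467006e+00, -2.54226851e+01,
        1.16780141e-02,  9.29572270e-03,  2.83398674e-05]), 'ee_pos': array([0.28520746, 0.58336137, 0.23023157]), 'eef_rot': array([ 2.25372975e-01,  9.74272033e-01, -9.99572432e-04, -1.69183978e-04]), 'contact_force': array([-0.25097186,  0.4187124 , -0.2779046 ]), 'ft_torque': array([ 0.05176505, -0.02887623,  0.0052245 ]), 'grasp_force': 0.0, 'finger_gap': 0.08551932228323082}
gauge scene [([456.0, 302.0], 0.83), ([396.0, 253.0], 0.61), ([340.0, 290.0], 0.57)]
gauge top [([152.0, 270.0], 0.78), ([207.0, 204.0], 0.63), ([216.0, 269.0], 0.62)]
sealer scene [([230.0, 206.0], 0.61)]
sealer top [([318.0, 177.0], 0.69)]
head scene [([237.0, 209.0], 0.86), ([224.0, 178.0], 0.7)]
head top [([304.0, 167.0], 0.81)]
lock_tip scene [([316.0, 239.0], 0.69), ([220.0, 177.0], 0.58)]
lock_tip top [([306.0, 165.0], 0.64), ([337.0, 177.0], 0.63)]
lock scene [([224.0, 179.0], 0.57), ([343.0, 288.0], 0.44), ([231.0, 209.0], 0.15)]
lock top [([340.0, 173.0], 0.42)]
cup scene [([219.0, 127.0], 0.61)]
cup top [([416.0, 212.0], 0.61)]
spray_bottle scene [([187.0, 134.0], 0.58), ([359.0, 353.0], 0.52)]
spray_bottle top [([419.0, 173.0], 0.58)]
screwdriver scene [([317.0, 239.0], 0.83), ([221.0, 127.0], 0.67)]
screwdriver top [([252.0, 219.0], 0.68)]
spoon scene [([356.0, 353.0], 0.82)]
spoon top [([156.0, 183.0], 0.6)]
```

View pics/scene.png

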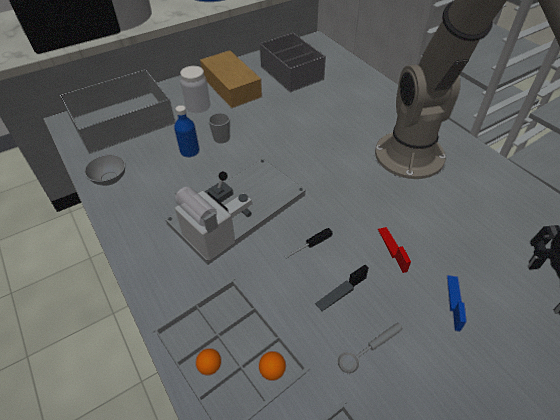

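View pics/top.png

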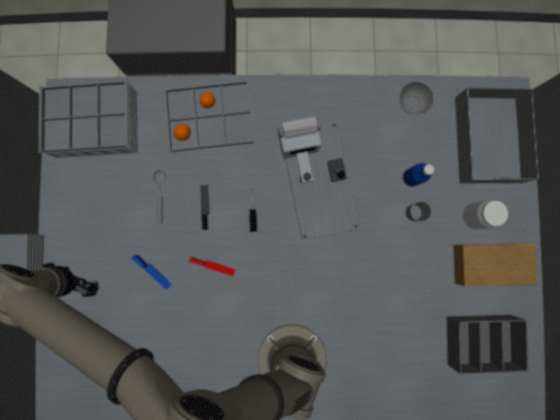

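Candidates for "gauge": the dark one at scene (343,288) / top (205,206), red at scene (396,253) / top (213,267), and blue at scene (456,302) / top (152,270). By the description I choose the dark one. The sealer's foot and head show at top (305,170), its lever ball at top (340,175) / scene (223,177), and its front faces the robot. I check this in a close crop.

Run:
```python
from h import *
b=cv2.imread('pics/top.png')[110:250,190:370];cv2.imwrite('pics/c1.png',cv2.resize(b,None,fx=4.2,fy=4.2,interpolation=cv2.INTER_CUBIC))
for n,uv,z in [('grip',(205,222),.048),('tip',(205,186),.003),('pc1',(302,237),.025),('pc2',(357,227),.025),('pc3',(335,125),.025),('ball',(341,174),.09),('foot',(307,178),.09)]: print(n,at('top',uv,z).round(3))
for n,uv,z in [('grip',(359,272),.048),('tip',(320,305),.003),('ball',(223,176),.09),('pcL',(209,260),.025),('pcF',(304,191),.025),('pcR',(262,161),.025)]: print(n,at('scene',uv,z).round(3))
```

```text
grip [0.443 0.276 0.048]
tip [0.564 0.284 0.003]
pc1 [ 0.394 -0.035  0.025]
pc2 [ 0.425 -0.214  0.025]
pc3 [ 0.763 -0.149  0.025]
ball [ 0.589 -0.155  0.09 ]
foot [ 0.576 -0.048  0.09 ]
grip [0.446 0.283 0.048]
tip [0.561 0.285 0.003]
ball [ 0.586 -0.154  0.09 ]
pcL [0.732 0.036 0.025]
pcF [ 0.392 -0.032  0.025]
pcR [ 0.428 -0.211  0.025]
```

View pics/c1.png

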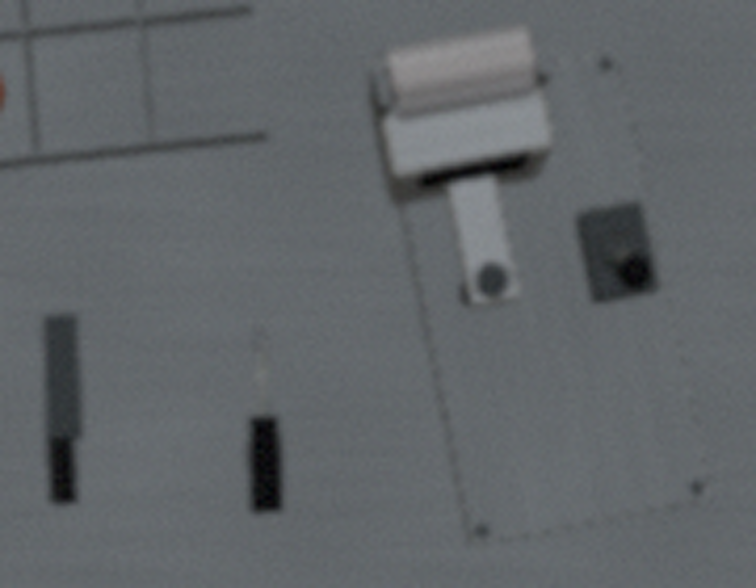

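The crop shows the dark steel blade with the black grip at crop (63,468) and the thin end at crop (62,316), so this is the gauge meant. The sealer's head end is at crop (492,290) and the lever ball at crop (635,270).

```bash
python3 -m handwheel '[[-35,-25,0,0],[-35,-25,0,0],[-35,-25,0,0],[-35,-25,0,0],[-35,-25,0,0],[-35,-25,0,0],[-35,-25,0,0],[-32,-27,0,0]]' 85 60; python3 -m handwheel '[[0,0,0,-9],[0,0,0,-9],[0,0,0,-9],[0,0,0,-1],[0,0,0,0],[0,0,0,0],[0,0,0,0],[0,0,0,0]]'
python3 - <<'E'
from h import *
s=sense();w=read_camera('wrist');save(w,'w1.png');print(s['ee_pos'],R.from_quat(s['eef_rot']).as_matrix().round(4).tolist(),s['contact_force'])
print(calibration('wrist'))
for x in trace('gauge','wrist'):
  m=x['region'].astype(np.uint8);print(x['uv'],x['conf'],m.sum(),cv2.minAreaRect(cv2.findNonZero(m)))
E
```

```text
t: 2.0
ee_pos: [0.4464, 0.2795, 0.2316]
eef_rot: [0.226, 0.974, 0.0, 0.0]
contact_force: [1.1, 0.1, -0.2]
finger_gap: 0.0848
grasp_force: 0.0
t: 3.0
ee_pos: [0.4456, 0.2809, 0.2313]
eef_rot: [-0.017, 1.0, 0.0, 0.0]
contact_force: [-0.3, 0.0, -0.3]
finger_gap: 0.085
grasp_force: 0.0
[0.44559805 0.28088336 0.2313167 ] [[-0.9994, -0.0337, 0.0], [-0.0337, 0.9994, 0.0001], [-0.0, 0.0001, -1.0]] [-0.29766043  0.03990634 -0.34211569]
{'fx': 340.3232373130178, 'fy': 340.3232373130178, 'cx': 276.5504755163122, 'cy': 212.37936349427022, 'dist_coeffs': array([-0.02742847,  0.        ,  0.        ,  0.        ,  0.        ]), 'tool_from_camera': array([[-1.01728565e-03, -9.64659074e-01, -2.63499213e-01,
         6.63735297e-02],
       [ 9.99998882e-01, -6.92542259e-04, -1.32530695e-03,
         1.32612715e-03],
       [ 1.09598504e-03, -2.63500267e-01,  9.64658700e-01,
        -1.42298006e-01],
       [ 0.00000000e+00,  0.00000000e+00,  0.00000000e+00,
         1.00000000e+00]])}
[478.2, 43.3] 0.67 4413 ((473.2032470703125, 38.87150573730469), (139.84591674804688, 47.27601623535156), 42.43622970581055)
[277.0, 229.0] 0.66 2493 ((276.5, 221.5), (127.0, 23.0), 90.0)
[255.5, 38.2] 0.64 4340 ((256.2684020996094, 38.637611389160156), (156.37464904785156, 32.341880798339844), 19.47657585144043)
```

View pics/w1.png

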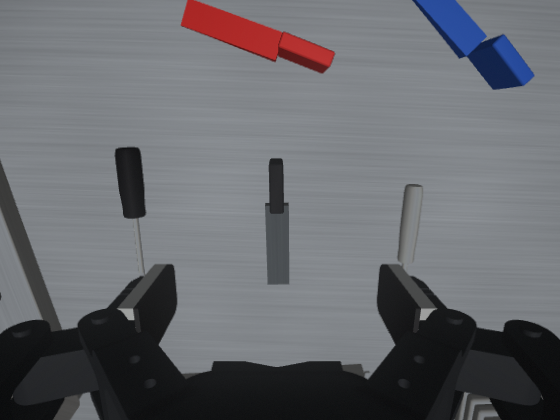

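The wrist picture shows the dark gauge with its grip from (276,159) to (277,212), blade down to (278,284), clear of the screwdriver (130,180) and spoon (410,220).

Run:
```python
from h import *
im=cv2.imread('pics/w1.png');g=cv2.cvtColor(im,cv2.COLOR_BGR2GRAY)
def row(v):
  r=g[v,250:305].astype(int);d=np.where(r<115)[0];return 250+(d[0]+d[-1])/2 if len(d) else None,(d[0]+250,d[-1]+250) if len(d) else None
for v in (165,180,195,210,220,240,260,280): print(v,row(v))
s=sense()
for n,v,z in [('junc',204,.014),('tip',284,.003),('tip0',284.5,0),('backtop',159,.048)]:
  print(n,at('wrist',(row(min(max(v,163),281))[0],v),z,s).round(4))
# predicted pixels for hypothesised pose
```

```text
165 (np.float64(275.5), (np.int64(268), np.int64(283)))
180 (np.float64(276.0), (np.int64(269), np.int64(283)))
195 (np.float64(276.0), (np.int64(269), np.int64(283)))
210 (np.float64(276.5), (np.int64(265), np.int64(288)))
220 (np.float64(276.5), (np.int64(265), np.int64(288)))
240 (np.float64(277.0), (np.int64(266), np.int64(288)))
260 (np.float64(277.5), (np.int64(267), np.int64(288)))
280 (np.float64(277.5), (np.int64(267), np.int64(288)))
junc [0.468  0.2824 0.014 ]
tip [0.5694 0.2869 0.003 ]
tip0 [0.5716 0.287  0.    ]
backtop [0.4155 0.2798 0.048 ]
```

```bash
python3 -m handwheel '[[2,0,30,-0.6],[0,0,35,0],[0,0,40,0],[0,0,40,0],[0,0,35,0],[0,0,20,0],[0,0,12,0],[0,0,0,0]]' 85 60; python3 -m handwheel '[[0,0,2,0],[0,0,0,0],[0,0,0,0],[0,0,0,0],[0,0,0,0],[0,0,0,0],[0,0,0,0],[0,0,0,0]]' 0 70
```

```text
t: 4.1
ee_pos: [0.4434, 0.2806, 0.0189]
eef_rot: [-0.022, 1.0, -0.0, -0.0]
contact_force: [-0.3, 0.9, 0.2]
finger_gap: 0.0849
grasp_force: 0.0
t: 5.1
ee_pos: [0.4441, 0.2811, 0.0178]
eef_rot: [-0.022, 1.0, 0.0, 0.0]
contact_force: [-0.9, -0.8, 5.5]
finger_gap: 0.0128
grasp_force: 69.0
```

```bash
python3 -m handwheel '[[0,0,-5,0],[0,0,-20,0],[0,0,-30,0],[0,0,-35,0],[0,0,-35,0],[0,0,-35,0],[0,0,-20,0],[0,0,0,0]]'; python3 -m handwheel '[[4,-30,0,0],[4,-50,0,0],[4,-50,0,0],[4,-50,0,0],[4,-50,0,0],[4,-50,0,0],[4,-50,0,0],[1,-30,0,0]]';python3 -m handwheel '[[0,0,0,-4],[0,0,0,-3.7],[0,0,0,0],[0,0,0,0],[0,0,0,0],[0,0,0,0],[0,0,0,0],[0,0,0,0]]'
python3 - <<'E'
from h import *
s=sense();w=read_camera('wrist');save(w,'w2.png');save(read_camera('top'),'t2.png')
print(s['ee_pos'],R.from_quat(s['eef_rot']).as_matrix().round(4).tolist(),s['contact_force'],s['finger_gap'])
E
```

```text
t: 6.1
ee_pos: [0.444, 0.281, 0.1982]
eef_rot: [-0.022, 1.0, 0.001, 0.001]
contact_force: [-0.1, -1.0, -2.5]
finger_gap: 0.0127
grasp_force: 68.3
t: 7.1
ee_pos: [0.4286, -0.0828, 0.1957]
eef_rot: [-0.021, 1.0, -0.0, -0.002]
contact_force: [-0.3, 1.1, -2.6]
finger_gap: 0.0132
grasp_force: 68.4
t: 8.1
ee_pos: [0.4307, -0.0801, 0.1973]
eef_rot: [-0.089, 0.996, 0.0, 0.0]
contact_force: [-0.4, -1.0, -2.5]
finger_gap: 0.013
grasp_force: 68.5
[ 0.43072262 -0.08014974  0.19733119] [[-0.9841, -0.1779, 0.0002], [-0.1779, 0.9841, 0.0001], [-0.0002, 0.0001, -1.0]] [-0.43844268 -1.03193802 -2.46303194] 0.01297266799259768
```

View pics/w2.png

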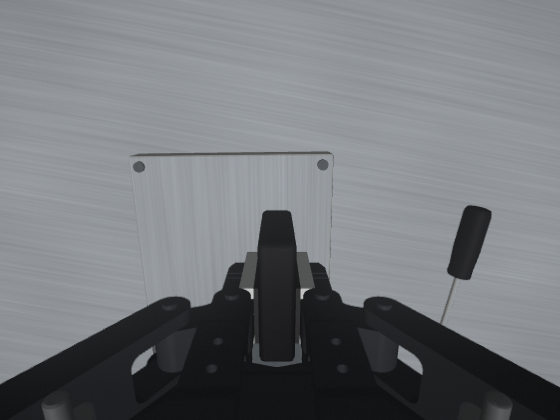

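The wrist picture shows the gauge held upright with the plate's front top corners at (132,155) and (332,152) and the screwdriver well clear. The blade is hidden by the fingers.

Run:
```python
from h import *
s=sense()
A=at('wrist',(131,157),.025,s);B=at('wrist',(332.5,155),.025,s);print(A.round(4),B.round(4),np.linalg.norm(A-B))
d=(B-A)[:2];yaw=np.arctan2(-d[0],d[1]);print('yaw',yaw)
for uv in [(146,300),(134,175)]:print('redge',at('wrist',uv,.025,s).round(4))
for cam,uv in [('top',(302,237)),('top',(357,227)),('scene',(304,191))]: pass
for y in (yaw,.178):
  M=np.array([[np.cos(y),-np.sin(y)],[np.sin(y),np.cos(y)]])
  c=(A+B)[:2]/2; print('foot',c+M@[.190,.045])
  f=c+M@[.19,.045]
  P=lambda p:np.r_[f+M@np.array(p[:2]),p[2]]
  for cam in('top','scene'):
    print(cam,proj(cam,[P(p) for p in [(-.0155,.018,.09),(-.0155,-.018,.09),(10e-3-.05*np.sin(.5),-.105,.047+.05*np.cos(.5)),(-.19,.05,.025),(-.19,-.14,.025),(.17,.05,.025)]]).round(1).tolist())
im=cv2.imread('pics/w2.png');o=cv2.resize(im[140:180,110:350],None,fx=3.3,fy=3.3)
t=cv2.imread('pics/t2.png');t=cv2.resize(t[120:260,250:390],None,fx=4,fy=4)
sc=read_camera('scene')[:,:,::-1];save(sc[:,:,::-1],'s2.png');sc=cv2.resize(sc[160:270,160:320],None,fx=4.9,fy=4)
c=np.zeros((600,800,3),np.uint8);c[:560,:560]=t;cv2.imwrite('pics/t2c.png',t)
```

```text
[ 0.4216 -0.2174  0.025 ] [ 0.3871 -0.0349  0.025 ] 0.185672873934079
yaw 0.18656513053244944
redge [ 0.5667 -0.1925  0.025 ]
redge [ 0.4379 -0.2135  0.025 ]
foot [ 0.58272021 -0.04670338]
top [[301.9, 181.9], [313.2, 179.7], [340.4, 174.0], [301.5, 239.1], [358.8, 227.8], [280.1, 131.8]]
scene [[251.4, 199.8], [242.7, 192.7], [222.4, 176.5], [305.3, 190.3], [262.3, 158.7], [205.5, 260.9]]
foot [ 0.58339426 -0.04823392]
top [[302.3, 181.7], [313.6, 179.6], [340.9, 174.1], [301.4, 238.9], [358.9, 228.1], [280.9, 131.4]]
scene [[250.8, 199.6], [242.3, 192.4], [222.2, 176.1], [305.1, 190.4], [262.5, 158.6], [204.5, 260.3]]
```

View pics/t2c.png

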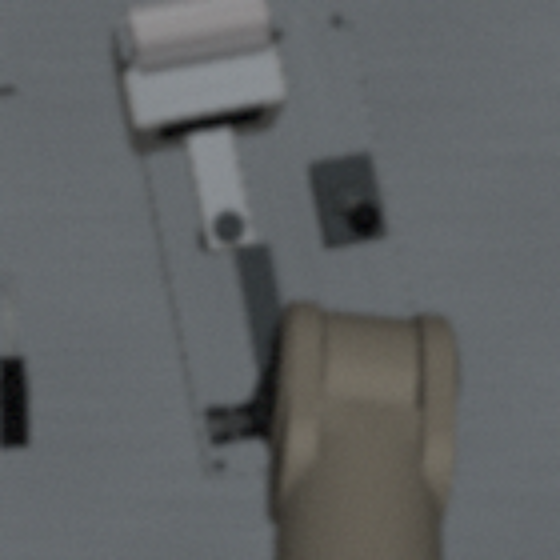

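The top crop shows the held blade pointing straight at the head, thin end at top px (313,182), and head front corners at (302,182) and (313,180). These match my sealer pose projection. Lowering now.

```bash
python3 -m handwheel '[[0,2,25,0],[0,2,35,0],[0,0,35,0],[0,0,30,0],[0,0,15,0],[0,0,8,0],[0,0,2,0],[0,0,0,0]]'; python3 -m handwheel '[[0,0,0.5,0],[0,0,0.5,0],[0,0,0.5,0],[0,0,0.5,0],[0,0,0,0],[0,0,0,0],[0,0,0,0],[0,0,0,0]]'
```

```text
t: 9.25
ee_pos: [0.4307, -0.0762, 0.0479]
eef_rot: [-0.089, 0.996, 0.0, 0.001]
contact_force: [-0.5, 0.5, -2.1]
finger_gap: 0.0132
grasp_force: 68.6
t: 10.25
ee_pos: [0.43, -0.0762, 0.0453]
eef_rot: [-0.089, 0.996, 0.0, 0.0]
contact_force: [0.1, -0.6, -2.5]
finger_gap: 0.0128
grasp_force: 68.6
```

```bash
python3 -m handwheel '[[0,0,0.5,0],[0,0,0.5,0],[0,0,0,0],[0,0,0,0],[0,0,0,0],[0,0,0,0],[0,0,0,0],[0,0,0,0]]';python3 -m handwheel '[[0,0,0.5,0],[0,0,0.5,0],[0,0,0,0],[0,0,0,0],[0,0,0,0],[0,0,0,0],[0,0,0,0],[0,0,0,0]]'
```

```text
t: 11.25
ee_pos: [0.43, -0.0762, 0.0443]
eef_rot: [-0.089, 0.996, 0.0, 0.0]
contact_force: [0.1, -0.8, -1.9]
finger_gap: 0.0133
grasp_force: 68.6
t: 12.25
ee_pos: [0.43, -0.0762, 0.0433]
eef_rot: [-0.089, 0.996, 0.0, 0.0]
contact_force: [0.7, 0.4, -2.0]
finger_gap: 0.0129
grasp_force: 68.6
```

Run:
```python
from h import *
F=[];Z=[]
for i in range(6):
  read_camera('top');s=sense();F.append(s['contact_force']);Z.append(s['ee_pos'])
print(np.mean(F,0),np.std(F,0),np.mean(Z,0),s['ft_torque'])
```

```text
[-0.09282111 -0.14777119 -2.04652748] [0.56389317 0.25822141 0.42567253] [ 0.42997315 -0.07621608  0.04328907] [0.02780779 0.01589972 0.03708994]
```

```bash
cat > f.py <<'E'
from h import *
F=[];Z=[];T=[]
for i in range(5):
  read_camera('top');s=sense();F.append(s['contact_force']);Z.append(s['ee_pos']);T.append(s['ft_torque'])
F=np.mean(F,0);p=np.mean(Z,0);u=np.array([.9835,.181]);d=p[:2]-[.584,-.0475]
print('push',round(-F[:2]@u,2),'Fz',round(F[2],2),'torque',np.mean(T,0).round(3),'tip past foot mm',round((d@u+.125)*1e3,1),'lat',round((d@[-u[1],u[0]])*1e3,1),'z',p[2].round(4),'t',s['t'])
E
python3 -m handwheel '[[0,0,0.5,0],[0,0,0,0],[0,0,0,0],[0,0,0,0],[0,0,0,0],[0,0,0,0],[0,0,0,0],[0,0,0,0]]'; python3 f.py
```

```text
t: 13.55
ee_pos: [0.43, -0.0762, 0.0428]
eef_rot: [-0.089, 0.996, 0.0, 0.0]
contact_force: [0.9, 0.8, -2.3]
finger_gap: 0.0128
grasp_force: 68.9
push -0.18 Fz -2.19 torque [ 0.002  0.026 -0.019] tip past foot mm -31.7 lat -0.4 z 0.0428 t 13.8
```

```bash
python3 -m handwheel '[[0,0,0.4,0],[0,0,0,0],[0,0,0,0],[0,0,0,0],[0,0,0,0],[0,0,0,0],[0,0,0,0],[0,0,0,0]]'; python3 f.py;python3 -m handwheel '[[0,0,0.4,0],[0,0,0,0],[0,0,0,0],[0,0,0,0],[0,0,0,0],[0,0,0,0],[0,0,0,0],[0,0,0,0]]'|grep Z; python3 f.py
```

```text
t: 14.8
ee_pos: [0.43, -0.0762, 0.0428]
eef_rot: [-0.089, 0.996, 0.0, 0.0]
contact_force: [-1.8, 0.3, 5.6]
finger_gap: 0.0129
grasp_force: 69.7
push 1.88 Fz 5.58 torque [0.091 0.454 0.004] tip past foot mm -31.6 lat -0.4 z 0.0428 t 15.05
push 3.05 Fz 10.41 torque [0.112 0.767 0.011] tip past foot mm -31.6 lat -0.4 z 0.0427 t 16.3
```

```bash
python3 -m handwheel '[[0,0,-0.7,0],[-3,0,0,0],[-8,0,0,0],[-10,0,0,0],[-10,0,0,0],[-8,0,0,0],[-3,0,0,0],[0,0,0,0]]'; python3 f.py
```

```text
t: 17.3
ee_pos: [0.4701, -0.0692, 0.0428]
eef_rot: [-0.089, 0.996, 0.0, -0.001]
contact_force: [-3.7, 0.1, 8.0]
finger_gap: 0.0128
grasp_force: 70.0
push 4.62 Fz 6.75 torque [-0.088  0.799  0.038] tip past foot mm 9.1 lat -0.8 z 0.0428 t 17.55
```

```bash
python3 -m handwheel '[[0,0,-0.4,0],[0,0,0,0],[-0.5,0,0,0],[-0.5,0,0,0],[-1,0,0,0],[-1,0,0,0],[0,0,0,0],[0,0,0,0]]'|grep for; python3 f.py
```

```text
contact_force: [-0.4, -0.1, -2.6]
grasp_force: 68.6
push 0.1 Fz -2.3 torque [-0.02   0.06   0.022] tip past foot mm 13.3 lat -0.5 z 0.0431 t 18.8
```

```bash
python3 -m handwheel '[[-0.5,0,0.15,0],[-0.5,0,0,0],[-0.5,0,0,0],[-0.5,0,0,0],[-0.5,0,0,0],[-0.5,0,0,0],[0,0,0,0],[0,0,0,0]]'|grep for; python3 f.py
python3 -m handwheel '[[-0.5,0,0,0],[-0.5,0,0,0],[-0.5,0,0,0],[-0.5,0,0,0],[-0.5,0,0,0],[-0.5,0,0,0],[0,0,0,0],[0,0,0,0]]'|grep for; python3 f.py
```

```text
contact_force: [-0.3, 0.6, -3.1]
grasp_force: 68.6
push -0.14 Fz -2.3 torque [-0.011  0.049 -0.019] tip past foot mm 16.3 lat -0.5 z 0.0429 t 20.05
contact_force: [-0.0, 0.3, -3.0]
grasp_force: 68.6
push 0.19 Fz -2.33 torque [-0.023  0.008  0.013] tip past foot mm 19.3 lat -0.5 z 0.0429 t 21.3
```

```bash
python3 -m handwheel '[[-0.5,0,0,0],[-0.5,0,0,0],[-0.5,0,0,0],[-0.5,0,0,0],[-0.5,0,0,0],[-0.5,0,0,0],[0,0,0,0],[0,0,0,0]]'|grep for; python3 f.py
```

```text
contact_force: [0.2, 0.5, -2.2]
grasp_force: 68.6
push 0.25 Fz -1.77 torque [-0.023  0.034 -0.002] tip past foot mm 22.3 lat -0.5 z 0.0429 t 22.55
```

```bash
python3 -m handwheel '[[-0.8,0,0,0],[-0.8,0,0,0],[-0.8,0,0,0],[-0.8,0,0,0],[-0.8,0,0,0],[0,0,0,0],[0,0,0,0],[0,0,0,0]]'|grep for; python3 f.py
```

```text
contact_force: [0.5, 0.7, -2.1]
grasp_force: 68.6
push 0.22 Fz -2.32 torque [-0.03   0.049 -0.002] tip past foot mm 26.3 lat -0.5 z 0.0429 t 23.8
```

```bash
python3 -m handwheel '[[-0.8,0,0,0],[-0.8,0,0,0],[-0.8,0,0,0],[-0.8,0,0,0],[-0.8,0,0,0],[0,0,0,0],[0,0,0,0],[0,0,0,0]]'|grep for; python3 f.py
```

```text
contact_force: [-0.1, -0.2, -2.5]
grasp_force: 68.5
push 0.97 Fz -2.66 torque [-0.022  0.268 -0.014] tip past foot mm 30.1 lat -0.5 z 0.0429 t 25.05
```

```bash
python3 -m handwheel '[[-0.8,0,0,0],[-0.8,0,0,0],[-0.8,0,0,0],[-0.8,0,0,0],[-0.8,0,0,0],[0,0,0,0],[0,0,0,0],[0,0,0,0]]'|grep for; python3 f.py
```

```text
contact_force: [-3.9, -0.2, 2.0]
grasp_force: 69.0
push 5.41 Fz 0.52 torque [-0.158  1.024  0.035] tip past foot mm 33.3 lat -0.6 z 0.0428 t 26.3
```

```bash
python3 -m handwheel '[[0,0,-0.15,0],[-0.5,0,0,0],[-0.5,0,0,0],[-0.5,0,0,0],[-0.5,0,0,0],[0,0,0,0],[0,0,0,0],[0,0,0,0]]'|grep for; python3 f.py
```

```text
contact_force: [-7.6, -2.2, 1.7]
grasp_force: 69.1
push 7.18 Fz 1.45 torque [-0.198  1.294  0.019] tip past foot mm 34.5 lat -0.6 z 0.0428 t 27.55
```

```bash
python3 -m handwheel '[[0,0,-0.2,0],[-0.5,0,0,0],[-0.5,0,0,0],[-0.5,0,0,0],[-0.5,0,0,0],[-0.5,0,0,0],[0,0,0,0],[0,0,0,0]]'|grep for; python3 f.py
```

```text
contact_force: [-10.0, -2.1, 4.0]
grasp_force: 69.4
push 9.59 Fz 3.57 torque [-0.25   1.661  0.019] tip past foot mm 35.7 lat -0.6 z 0.0428 t 28.8
```

```bash
python3 -m handwheel '[[0,0,-0.2,0],[0,0,-0.2,0],[-0.5,0,0,0],[-0.5,0,0,0],[-0.5,0,0,0],[0,0,0,0],[0,0,0,0],[0,0,0,0]]'|grep for; python3 f.py
```

```text
contact_force: [-9.9, -2.1, 3.1]
grasp_force: 69.2
push 10.47 Fz 2.09 torque [-0.302  1.712 -0.009] tip past foot mm 36.7 lat -0.5 z 0.0429 t 30.05
```

```bash
python3 -m handwheel '[[0,0,-0.2,0],[0,0,-0.2,0],[-0.5,0,0,0],[-0.5,0,0,0],[-0.5,0,0,0],[0,0,0,0],[0,0,0,0],[0,0,0,0]]'|grep for; python3 f.py
```

```text
contact_force: [-11.2, -1.5, 2.1]
grasp_force: 69.2
push 10.96 Fz 1.97 torque [-0.327  1.895  0.017] tip past foot mm 37.4 lat -0.5 z 0.0431 t 31.3
```

```bash
python3 -m handwheel '[[0.5,0,0,0],[0.5,0,0,0],[0,0,0,0],[0,0,0,0],[0,0,0,0],[0,0,0,0],[0,0,0,0],[0,0,0,0]]'|grep for; python3 f.py
python3 -m handwheel '[[0,0,0,0],[0,0,0,0],[0,0,0,0],[0,0,0,0],[0,0,0,0],[0,0,0,0],[0,0,0,0],[0,0,0,0]]' 50 20; python3 f.py
```

```text
contact_force: [-8.8, -1.4, 0.2]
grasp_force: 68.9
push 8.78 Fz -0.4 torque [-0.326  1.582 -0.022] tip past foot mm 37.4 lat -0.5 z 0.0431 t 32.55
t: 33.55
ee_pos: [0.5013, -0.0633, 0.0441]
eef_rot: [-0.089, 0.996, 0.0, 0.0]
contact_force: [1.0, -0.1, -0.3]
finger_gap: 0.0499
grasp_force: 0.0
push 0.0 Fz -0.01 torque [ 0.004 -0.002 -0.006] tip past foot mm 40.8 lat -0.6 z 0.0441 t 33.8
```

```bash
python3 -m handwheel '[[0,0,-5,0],[0,0,-20,0],[0,0,-30,0],[0,0,-35,0],[0,0,-30,0],[0,0,-15,0],[0,0,0,0],[0,0,0,0]]'|grep -A1 pos
python3 -m handwheel '[[15,-15,0,0],[0,-20,0,0],[0,-20,0,0],[0,-20,0,0],[0,-20,0,0],[0,-12,0,0],[0,0,0,0],[0,0,0,0]]' 0 20|grep -A1 pos
python3 f.py
python3 - <<'E'
from h import *
s=sense();w=read_camera('wrist');save(w,'w3.png');t=read_camera('top');save(t,'t3.png');sc=read_camera('scene');save(sc,'s3.png')
a=cv2.resize(w,(400,300));b=cv2.resize(t[140:250,260:400],(400,300));c=cv2.resize(sc[140:250,170:320],(800,300) ,interpolation=cv2.INTER_CUBIC)[:, :]
save(np.vstack([np.hstack([a,b]),c]),'m3.png')
print([ (x['uv'],x['conf']) for x in spot_in('lock_tip','wrist')])
E
```

```text
ee_pos: [0.5004, -0.0632, 0.1779]
eef_rot: [-0.089, 0.996, 0.0, -0.001]
ee_pos: [0.5052, -0.1706, 0.1788]
eef_rot: [-0.09, 0.996, 0.0, -0.0]
push -0.19 Fz -0.31 torque [-0.004  0.037  0.014] tip past foot mm 25.6 lat -106.7 z 0.179 t 36.05
[]
```

View pics/m3.png

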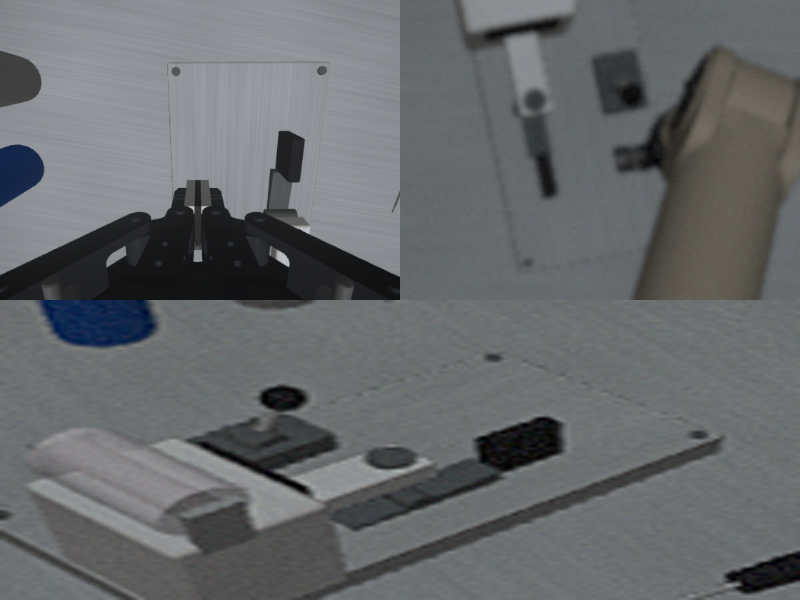

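The montage shows the gauge flat and straight under the head with its grip at wrist px ~(405,215), and the lever still leaning to the front. I check how far in the gauge sits.

Run:
```python
from h import *
s=sense()
g=cv2.cvtColor(cv2.imread('pics/w3.png'),cv2.COLOR_BGR2GRAY)[170:300,370:450]
m=((g<62)*255).astype(np.uint8);n,l,st,c=cv2.connectedComponentsWithStats(m);i=1+np.argmax(st[1:,4]);print(st[i]+[370,170,0,0,0])
h=cv2.convexHull(cv2.findNonZero((l==i).astype(np.uint8)));q=cv2.approxPolyDP(h,3,True)[:,0]+[370,170];print(q.tolist())
u=np.array([.9835,.181]);f=np.array([.584,-.0475])
for p in q:
  for z in (.073,.025): 
    d=at('wrist',p,z,s)[:2]-f;print(p,z,(d@u*1e3).round(1),(d@[-u[1],u[0]]*1e3).round(1))
# predicted top-back corners for tip past = 37.5 and 41
for tp in (.0375,.041):
  x=tp-.125-.025
  M=np.array([u,[-u[1],u[0]]]).T
  print(tp,proj('wrist',[np.r_[f+M@[x+dx,y],z] for dx,y,z in [(0,.007,.073),(0,-.007,.073),(.05,-.007,.073),(0,.007,.025),(0,-.007,.025)]],s).round(1).tolist())
```

```text
[ 370  183   56  117 2737]
[[403, 183], [425, 194], [415, 298], [370, 299], [390, 185]]
[403 183] 0.073 -120.0 -12.5
[403 183] 0.025 -111.2 5.5
[425 194] 0.073 -111.7 4.9
[425 194] 0.025 -101.2 26.3
[415 298] 0.073 -24.8 6.5
[415 298] 0.025 2.4 28.2
[370 299] 0.073 -24.2 -30.4
[370 299] 0.025 3.1 -15.8
[390 185] 0.073 -118.5 -22.1
[390 185] 0.025 -109.4 -5.9
0.0375 [[428.0, 192.9], [409.4, 192.9], [403.1, 255.2], [404.8, 181.6], [389.1, 181.6]]
0.041 [[427.4, 197.4], [409.0, 197.5], [402.7, 259.3], [404.4, 185.5], [388.7, 185.5]]
```

```bash
python3 -m handwheel '[[0,0,15,0],[0,0,25,0],[0,0,25,0],[0,0,20,0],[0,0,12,0],[0,0,2,0],[0,0,0,0],[0,0,0,0]]'|grep -A2 pos
python3 -m handwheel '[[-8,0,0,0],[-14,0,0,0],[-14,0,0,0],[-10,0,0,0],[-8,0,0,0],[-8,0,0,0],[-8,0,0,0],[-8,0,0,0]]' |grep -A2 pos
python3 f.py
```

```text
ee_pos: [0.5062, -0.1715, 0.0808]
eef_rot: [-0.089, 0.996, -0.0, 0.001]
contact_force: [-0.5, 0.0, 0.5]
ee_pos: [0.5824, -0.1576, 0.0801]
eef_rot: [-0.089, 0.996, 0.0, -0.0]
contact_force: [-2.1, -0.4, 0.6]
push -0.17 Fz 0.07 torque [-0.041  0.028  0.003] tip past foot mm 104.7 lat -107.8 z 0.0802 t 38.5
```

```bash
python3 -m handwheel '[[-6,0,0,0],[-6,0,0,0],[-6,0,0,0],[-6,0,0,0],[-3,0,0,0],[0,0,0,0],[0,0,0,0],[0,0,0,0]]' |grep -A2 pos
python3 f.py
python3 - <<'E'
from h import *
sc=read_camera('scene');save(sc,'s4.png');t=read_camera('top');save(t,'t4.png')
save(np.hstack([cv2.resize(sc[140:250,170:320],(400,300)),cv2.resize(t[140:250,260:400],(400,300))]),'m4.png')
E
```

```text
ee_pos: [0.6092, -0.1526, 0.0803]
eef_rot: [-0.089, 0.996, -0.0, 0.0]
contact_force: [-0.1, -0.3, 1.1]
push 0.22 Fz 0.08 torque [-0.013  0.016  0.025] tip past foot mm 130.7 lat -107.9 z 0.0803 t 39.75
```

View pics/m4.png

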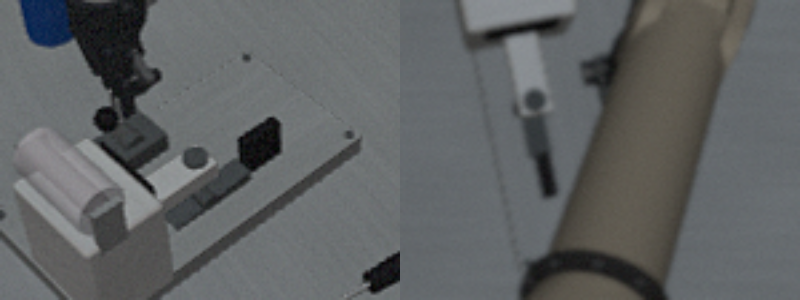

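The picture shows the fingers against the ball, now leaning back at crop (105,118), and the gauge undisturbed. I push on until the stop is felt.

```bash
python3 -m handwheel '[[-1,0,0,0],[-1,0,0,0],[-1,0,0,0],[-1,0,0,0],[0,0,0,0],[0,0,0,0],[0,0,0,0],[0,0,0,0]]' |grep -A2 pos
python3 f.py
```

```text
ee_pos: [0.6115, -0.1521, 0.0797]
eef_rot: [-0.089, 0.996, 0.0, -0.001]
contact_force: [-5.1, -0.2, 0.1]
push 5.68 Fz 0.6 torque [-0.13   1.097  0.017] tip past foot mm 133.1 lat -107.9 z 0.0797 t 41.1
```

```bash
python3 -m handwheel '[[-1,0,0,0],[-1,0,0,0],[-1,0,0,0],[-1,0,0,0],[0,0,0,0],[0,0,0,0],[0,0,0,0],[0,0,0,0]]' |grep -A2 pos
python3 f.py
```

```text
ee_pos: [0.6117, -0.1521, 0.0795]
eef_rot: [-0.089, 0.996, 0.001, -0.005]
contact_force: [-13.2, -0.9, 6.8]
push 12.49 Fz 6.96 torque [-0.086  2.671  0.043] tip past foot mm 133.3 lat -107.9 z 0.0795 t 42.35
```

At the stop. Back off, rise, and check.

```bash
python3 -m handwheel '[[4,0,0,0],[10,0,0,0],[20,0,0,0],[20,0,0,0],[10,0,-10,0],[0,0,-30,0],[0,0,-40,0],[0,0,-30,0]]' |grep -A2 pos
python3 -m handwheel '[[20,0,-10,0],[30,0,0,0],[0,-30,0,0],[0,-40,0,0],[0,-20,0,0],[0,0,0,0],[0,0,0,0],[0,0,0,0]]' |grep -A2 pos
python3 f.py
python3 - <<'E'
from h import *
sc=read_camera('scene');save(sc,'s5.png');t=read_camera('top');save(t,'t5.png')
save(np.hstack([cv2.resize(sc[140:250,170:320],(400,300)),cv2.resize(t[140:250,260:400],(400,300))]),'m5.png')
f=np.array([.584,-.0475]);u=np.array([.9835,.181]);M=np.array([u,[-u[1],u[0]]]).T
for a in (.85,1.0):
  P=np.r_[f+M@[.01+.05*np.sin(a-.5),-.105],.047+.05*np.cos(a-.5)]
  print(a,proj('scene',P),proj('top',P))
print([(x['uv'],x['conf']) for x in spot_in('lock_tip','scene')],[(x['uv'],x['conf']) for x in spot_in('lock_tip','top')])
s3=cv2.imread('pics/s3.png');d=cv2.absdiff(s3,cv2.imread('pics/s5.png'))[185:225,225:275].max(2);print('gauge-area change',(d>30).sum())
E
```

```text
ee_pos: [0.5556, -0.1627, 0.1931]
eef_rot: [-0.089, 0.996, -0.0, 0.003]
contact_force: [0.0, 0.9, 0.4]
ee_pos: [0.521, -0.2585, 0.2002]
eef_rot: [-0.09, 0.996, 0.0, 0.0]
contact_force: [0.3, 1.3, -0.4]
push -0.04 Fz -0.04 torque [-0.001  0.008  0.016] tip past foot mm 24.6 lat -196.7 z 0.2002 t 44.6
0.85 [[209.99194301 182.8098239 ]] [[338.13475469 160.78641924]]
1.0 [[208.13229219 184.81308473]] [[337.55165593 158.85602896]]
[] [([333.1, 160.8], 0.56), ([317.4, 175.5], 0.31)]
gauge-area change 0
```

View pics/m5.png

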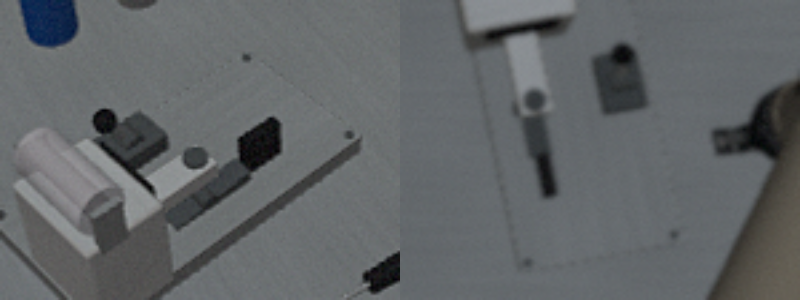

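The picture shows the lever over, with the ball at scene (209,184) / top (338,160), which matches about 1.0 rad. The gauge is unchanged, flat and straight under the foot, and the robot is clear.

```bash
python3 -c "
from rig import *
print(close_job())"
```

```text
the job is handed in; nothing more can be done
None
```

The job is handed in: the gauge is nipped flat and straight under the foot (about 11 N final push, estimated nip 7–8 N), and the lock lever is over to its stop. The bystanders were left alone and the robot is clear; no verdict was returned.

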